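Set the saffron grinder's dial and lock it

TASK

With a fingertip on the grinder station's knurled dial, turn it by friction until it clicks in with its white pointer at the orange stud, and take the finger off. Then press the red lock key fully down and let it spring back. Press gently and grip nothing; leave the crank and everything else on the board where it is.

Things in the scene. Friction and masses are not known exactly. Their poses are not given: they have to be found in the camera images.
- board: fixed wooden chopping board, 460 x 680 x 22 mm (x, y, z), on the counter; origin: centre of its underside
- station: fixed grinder station on the board: dark wooden plinth, 160 mm in its x, from -155 to +205 mm in its y, top 40 mm above its origin, which lies on the board below the dial's axis. Dial at its x = y = 0; red lock key at its (0, -118 mm); lidded saffron grinder with crank, 70 mm wide and 200 mm above the origin to the top of the crank's grip, at its (10, 158 mm)
- dial_top (a point): centre of the flat top face of the knurled dial, on its upright axis, 70 mm above the station's origin when not pressed. The dial is a steel disc with a black rubber top, 96 mm across (too wide to grip), 20 mm thick, with a white pointer line on its top. It is sprung: it sinks up to 8 mm straight down when pressed (about 3 N to start, about 12.5 N at the bottom, hard stop there). The x axis of this point turns with the dial; the pointer lies along its +x
- pointer (a point): point in line with the dial's white pointer, 66 mm from the axis at the height of the dial's top (over the circle of the studs); turns with the dial
- dial (a joint): turn of the dial in rad, counter-clockwise from above positive; 0: pointer along the station's +x. It clicks into a detent every 30 degrees (0.524 rad) from -1.047 to +1.047, within stops at -1.25 and +1.25; about 0.07 N m takes it over a click, and let go it falls into the nearest detent. A stud stands at each detent except 0. It starts at detent 0
- stud_orange: orange (the setting for saffron) round setting stud fixed on the station's top, 18 mm across, 6 mm high; origin: centre of its underside. The four studs (orange, white, green, blue) lie on a 66 mm circle about the dial's axis, 30 and 60 degrees to either side of the station's +x direction; which colour is where changes
- stud_white: white round setting stud fixed on the station's top, 18 mm across, 6 mm high; origin: centre of its underside. The four studs (orange, white, green, blue) lie on a 66 mm circle about the dial's axis, 30 and 60 degrees to either side of the station's +x direction; which colour is where changes
- stud_green: green round setting stud fixed on the station's top, 18 mm across, 6 mm high; origin: centre of its underside. The four studs (orange, white, green, blue) lie on a 66 mm circle about the dial's axis, 30 and 60 degrees to either side of the station's +x direction; which colour is where changes
- stud_blue: blue round setting stud fixed on the station's top, 18 mm across, 6 mm high; origin: centre of its underside. The four studs (orange, white, green, blue) lie on a 66 mm circle about the dial's axis, 30 and 60 degrees to either side of the station's +x direction; which colour is where changes
- lock_key (a joint): travel of the lock key in m: 0 up, 0.010 fully down; springs back up when let go; fully down takes about 6 N, with a hard stop there
- lock_key_top (a point): centre of the top of the round red lock key, 28 mm across, in a brass housing; pressed straight down
- crank (a joint): turn of the grinder's crank in rad, 0 as parked, its 60 mm arm pointing to the station's +y; it turns easily and should stay parked
- pot: copper-bottomed steel pot, 132 mm across, 88 mm tall, with a stub handle to its -y; origin: centre of its underside
- strainer: green plastic strainer bowl, 100 mm across, 45 mm tall, with a flat handle to its +y; origin: centre of its underside
- saucer_white: white ceramic saucer, 96 mm across, 14 mm tall; origin: centre of its underside
- saucer_blue: blue ceramic saucer, 96 mm across, 14 mm tall; origin: centre of its underside
- spoon: steel spoon, 150 mm long, lying along its x; origin: its underside at the middle
- spice_jar: small amber spice jar with a brass cap, 44 mm across, 70 mm tall; origin: centre of its underside

How it is judged (in metres and radians):
On the way, in this order (a step that is already met when the one before it is completed fails the run):
1. the dial has clicked in at the orange stud and the fingers are off it (horizontal distance between pointer and stud_orange below 0.007 m and contact force between the fingers and dial below 0.3 N), for 0.3 s.
2. the lock key is pressed down (7 mm or more of its 10 mm) with the dial at the orange stud (horizontal distance between pointer and stud_orange below 0.007 m and value of joint lock_key above 0.007 m), for 0.05 s.
At the end, for the whole second after the job is handed in: the dial rests with its pointer in line with the orange stud (within 7 mm on the circle of studs, about 6 degrees) and the lock key is back up (within 1 mm) (horizontal distance between pointer and stud_orange below 0.007 m and value of joint lock_key below 0.001 m and not (velocity of joint dial above 0.1 rad/s or velocity of joint dial below -0.1 rad/s)); the robot touches nothing.
It fails at once if the pot, strainer, a saucer, the spoon or the spice jar is moved or lifted more than 15 mm (distance of any of pot, strainer, saucer_white, saucer_blue, spoon, spice_jar from where it was at the start of the episode above 0.015 m).
It fails at once if the crank is turned more than 0.2 rad (value of joint crank above 0.2 rad or value of joint crank below -0.2 rad).
It fails at once if the dial is pressed or squeezed with more than 40 N (contact force between dial and anything else above 40 N).
It fails at once if the lock key is pressed or squeezed with more than 40 N (contact force between lock_key and anything else above 40 N).
It also fails if it takes over 38 s, if anything falls off the work surface, if the arm or the gripper's body presses on something with over 40 N, if the wrist force passes 120 N, or if a joint passes its speed limit or range.

ROBOT

A 6-joint arm with a two-finger parallel gripper is mounted at the origin on the work surface. World frame = base frame: x ahead of the robot, y to its left, z up, the work surface at z = 0. Lengths are in mm, angles in rad, forces in N, time in s.
With the tool pointing down it reaches from about 275 to 850 mm from the base axis. Payload 19 kg.
Tool frame: the origin (TCP) lies midway between the tips of the shut fingers; the grasp point (between the pads) lies 19 mm behind it; z points along the fingers, y is the direction in which the jaws open and shut (so a half turn about z gives the same grasp; the last joint's range is limited). The gripper opens to 85 mm and grips with 20 to 120 N. Pads are 22 mm wide; open, the fingers measure 114 mm over their backs; the gripper's body (76 mm by 85 mm) begins 54 mm behind the grasp point. The pads swing forward as they close: fully open they stand 13 mm farther back than shut.
Start: joints at [-1.379, 0.15, 1.437, -0, 1.554, -0.134], TCP at [184.012, -544.729, 231.267] pointing down, gripper open.
Joint ranges: [-2.8, 2.8], [-0.68, 2.1], [0.12, 2.68], [-1.39, 4.53], [0.16, 2.79], [-2.81, 2.81]. Speed limits (rad/s): [1.89, 1.89, 2.22, 3.01, 3.01, 3.01].

INTERFACE

Orientations are given as a 3x3 rotation matrix whose columns are the frame's x, y, z axes.
In Python, from rig import * gives the robot as it stands.
- The arm moves only by the tool step_arm, never from a script. Its arguments are lists of equal length, an entry for each row: "slide": the shift along the tool's x, y, z in cm, a list of three; "roll": the turn about the tool's z in rad. In form: {"slide": [[x, y, z], ...], "roll": [roll, ...]}. A call has 1 to 12 rows; each row shifts and turns the commanded pose from where the row before left it, along the tool's axes as they then stand; what a row does not reach is not made up. A row lasts 1/8 s, in which the tool goes at most 62.5 mm and 10.7 degrees, less where a joint would pass 70% of its speed; a pose out of reach is approached as far as the arm can. A call with a gripper value outside its range is refused whole. "fingers" is the finger opening in cm, from 0 to 8.54, set as the call begins (left out, the last holds). The fingers move at their own pace and stop on an object; the grip force is fixed at half the most. Time passes only in rows, so rows that do not move let the fingers close. It gives the time, the measured TCP pose, the force and the opening at its end, in the units of the state.
- state(): the state, without advancing time (a new reading comes with each control period).
- get_image(name): name is "scene" or "top"; returns a dict with "pixels" (420x560x3 uint8, red, green, blue), "z_map" (420x560 float32, mm along the optical axis (not along the pixel's ray), 0 where there is no reading), "K" (3x3 intrinsics, pixels), "dist" ([k1, k2, p1, p2, k3] as OpenCV has them; the pictures are not rectified), "world_from_camera" (4x4, takes a point from camera to world coordinates). Camera axes: x right, y down, z forward; pixel columns grow to the right and rows downward; lengths in mm; the calibration is good to about 2 mm. A picture is of the moment at which its call begins.
- sign_off(): hands the job in, once; it reports no verdict.
The state is a dict: "time": time; "joints": joint angles; "qd": joint speeds; "tau": joint torques, N m; "tool_pos": TCP position; "ee_rot": TCP orientation; "contact_force": force on the tool from outside, world axes, zero at the start; "wrist_torque": the same for the moment, N m; "width": opening from 0.0 (shut) to 1.0 (fully open).
Only numpy, scipy, OpenCV 4.12 (cv2) and the standard library are available. Lean on these libraries where they do the work, as an engineer would, in place of code of your own. Each camera call takes 0.05 s, during which the arm holds its last target.

## Working session

There is one attempt and no reset: what is moved stays moved. The work goes in short steps, Python scripts to look and compute and a tool call to move; the robot and the scene stay as the last step left them, time stands still between calls to the robot, and variables do not carry over. Pictures are saved under pics/ and viewed, and the job is handed in when it is done.

Besides the shell and the picture viewer there is one more tool, called after "Emit:" as name(argument=value, ...) on one line, values as JSON. step_arm: Moves the arm, as the interface text tells. Its arguments: {"type":"object","properties":{"slide":{"type":"array","items":{"type":"array","items":{"type":"number"}}},"roll":{"type":"array","items":{"type":"number"}},"fingers":{"type":"number"}},"required":["slide","roll"]}

```bash
mkdir -p pics; python3 - <<'E'
from rig import *
import cv2,numpy as np
s=state();print(s)
for n in("scene","top"):
    d=get_image(n);cv2.imwrite(f"pics/{n}0.png",d["pixels"][:,:,::-1]);np.savez(f"pics/{n}0.npz",**d)
    print(n,d["K"],d["dist"],d["world_from_camera"])
E
```

```text
{'time': 0.0, 'joints': array([-1.37899379e+00,  1.50962824e-01,  1.43801391e+00, -2.71516702e-05,
        1.55378808e+00, -1.34006878e-01]), 'qd': array([ 4.70768469e-04, -8.86214720e-05, -1.16748619e-03,  8.30757371e-04,
       -7.03686178e-06,  8.60387302e-04]), 'tau': array([ 1.60457424e-03, -7.13042879e+01, -5.70874035e+01, -2.14075362e-04,
        8.93886492e-03, -2.02017475e-06]), 'tool_pos': array([ 183.96647609, -544.52294529,  230.69717885]), 'ee_rot': array([[ 9.47391826e-01,  3.20076030e-01, -2.50098123e-04],
       [ 3.20076102e-01, -9.47391142e-01,  1.14549462e-03],
       [ 1.29704625e-04, -1.16528267e-03, -9.99999313e-01]]), 'contact_force': array([ 0.27909592,  0.23757767, -0.7707846 ]), 'wrist_torque': array([-0.00481375,  0.03535919, -0.0323772 ]), 'width': 1.0015687437932397}
scene [[380.63346169   0.         279.39737286]
 [  0.         380.63346169 207.38360745]
 [  0.           0.           1.        ]] [0.03384842 0.         0.         0.         0.        ] [[ 7.59851296e-02  5.40389022e-01 -8.37977306e-01  1.36603004e+03]
 [ 9.96998489e-01 -2.86668594e-02  7.19181807e-02 -4.14697490e+01]
 [ 1.48416177e-02 -8.40926820e-01 -5.40945293e-01  6.55435034e+02]
 [ 0.00000000e+00  0.00000000e+00  0.00000000e+00  1.00000000e+00]]
top [[477.21581373   0.         278.16584255]
 [  0.         477.21581373 205.27942263]
 [  0.           0.           1.        ]] [-0.00689428  0.          0.          0.          0.        ] [[-2.19361742e-02 -9.96453892e-01  8.12308133e-02  4.89488418e+02]
 [-9.99759011e-01  2.17944812e-02 -2.63067865e-03  3.52936484e+01]
 [ 8.50966548e-04 -8.12689446e-02 -9.96691845e-01  1.16860542e+03]
 [ 0.00000000e+00  0.00000000e+00  0.00000000e+00  1.00000000e+00]]
```

View pics/scene0.png

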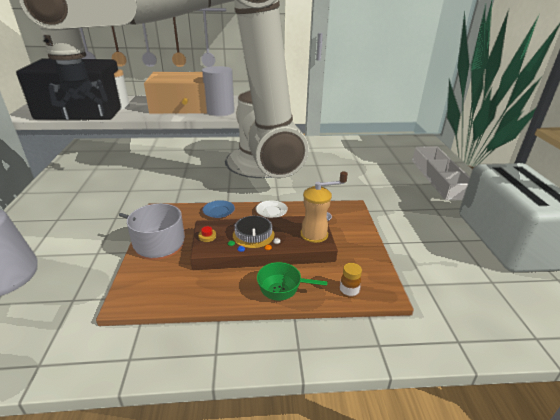

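View pics/top0.png

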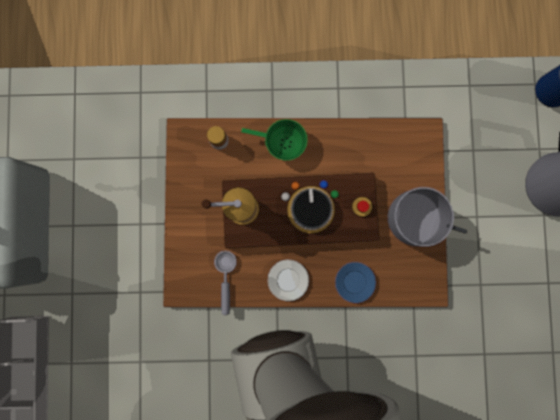

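The scene view shows the dial at about (254,232) and the key at (207,235). In the top view the dial is at (311,210), the key at (362,207), and the studs are white (285,197), orange (295,186), blue (324,185) and green (335,194). Orange is therefore one click counter-clockwise from the pointer. Next I measure these positions.

```bash
cat > h.py <<'E'
import numpy as np,cv2
def ray(d,uv):
    p=cv2.undistortPoints(np.array(uv,float).reshape(-1,1,2),d["K"],d["dist"]).reshape(-1,2)
    T=d["world_from_camera"]
    return T[:3,3],np.c_[p,np.ones(len(p))]@T[:3,:3].T
def plane(d,uv,z):
    o,r=ray(d,uv); return o+r*((z-o[2])/r[:,2])[:,None]
def two(d1,u1,d2,u2):
    o1,r1=ray(d1,u1);o2,r2=ray(d2,u2);a=r1[0];b=r2[0]
    t=np.linalg.lstsq(np.c_[a,-b],o2-o1,rcond=None)[0]
    p,q=o1+a*t[0],o2+b*t[1];return (p+q)/2,np.linalg.norm(p-q)
def blob(d,f,box):
    x0,y0,x1,y1=box;im=cv2.cvtColor(d["pixels"],cv2.COLOR_RGB2HSV).astype(int)
    m=np.zeros(im.shape[:2],np.uint8);m[y0:y1,x0:x1]=f(im[y0:y1,x0:x1,0],im[y0:y1,x0:x1,1],im[y0:y1,x0:x1,2])
    n,l,st,c=cv2.connectedComponentsWithStats(m)
    k=1+np.argmax(st[1:,4]);return c[k],st[k],l==k
E
python3 - <<'E'
from h import *
T=np.load("pics/top0.npz");S=np.load("pics/scene0.npz")
C={"orange":lambda h,s,v:(h>5)&(h<16)&(s>190)&(v>140),"white":lambda h,s,v:(s<70)&(v>150),"blue":lambda h,s,v:(h>105)&(h<130)&(s>150)&(v>80),"green":lambda h,s,v:(h>45)&(h<85)&(s>130)&(v>60),
"key":lambda h,s,v:((h<6)|(h>174))&(s>180)&(v>120)}
BT={"orange":(288,180,302,193),"white":(278,190,292,204),"blue":(317,178,331,192),"green":(328,187,342,201),"key":(350,195,375,220)}
BS={"orange":(262,242,274,252),"white":(272,236,283,246),"blue":(235,244,248,254),"green":(225,238,238,248),"key":(196,225,218,245)}
for k in C:
    try:
        a,sa,_=blob(T,C[k],BT[k]);b,sb,_=blob(S,C[k],BS[k])
        p,e=two(T,a,S,b);print(k,a.round(1),sa[4],b.round(1),sb[4],p.round(1),e.round(1),plane(T,a,68 if k!="key" else 95)[0].round(1))
    except Exception as x: print(k,x)
def zp(d,u,v):
    o,r=ray(d,[(u,v)]);z=d["z_map"][v,u];return (o+r[0]*z).round(1)
for u,v in[(311,215),(300,212),(322,212),(311,197),(362,207),(345,230),(260,235),(345,150)]:print(u,v,zp(T,u,v))
for n,d,x,y in(("t",T,210,110+50),("s",S,180,205)):
    c=d["pixels"][y:y+110,x:x+200,::-1];cv2.imwrite(f"pics/z_{n}.png",cv2.resize(c,None,fx=4,fy=4,interpolation=cv2.INTER_CUBIC))
E
```

```text
orange [294.7 185. ] 24 [267.9 246.9] 28 [626.4  -6.   62.5] 2.5 [625.6  -7.1  68. ]
white [284.5 195.7] 14 [276.7 240.3] 26 [601.7  17.9  63. ] 1.5 [601.1  17.2  68. ]
blue [323.2 184. ] 39 [240.9 248.4] 27 [627.3 -72.7  61.8] 2.2 [626.5 -73.2  68. ]
green [334.  193.7] 42 [230.9 242.8] 28 [604.  -97.5  62. ] 1.8 [603.4 -97.7  68. ]
key [362.8 205.9] 91 [206.4 230.6] 90 [ 572.6 -159.8   79.7] 2.9 [ 571.5 -158.5   95. ]
311 215 [553.6 -41.3  90.8]
300 212 [561.2 -16.8  88. ]
322 212 [559.8 -66.3  92.1]
311 197 [594.6 -42.5  90.6]
362 207 [ 569.4 -157.7   89.2]
345 230 [ 518.8 -121.3   61.1]
260 235 [511.6  76.   60.9]
345 150 [ 714.5 -133.5   21.2]
```

```bash
ls pics
```

```text
scene0.npz
scene0.png
top0.npz
top0.png
z_s.png
z_t.png
```

View pics/z_t.png

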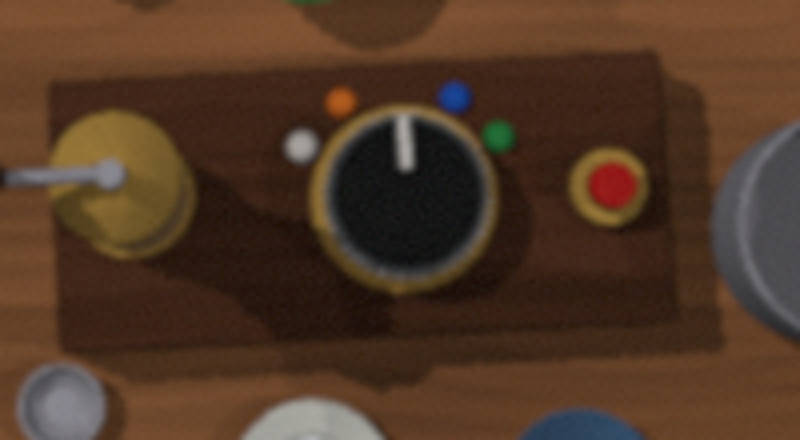

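View pics/z_s.png

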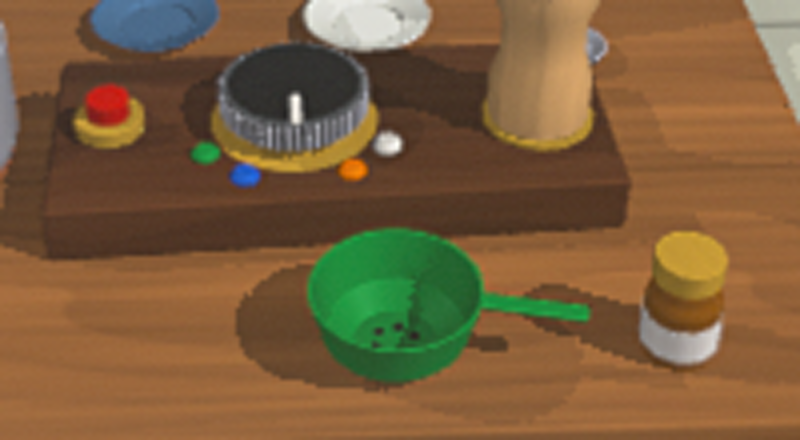

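Emit:
step_arm(slide=[[4.1,-3.0,0],[4.1,-3.0,0],[4.1,-3.0,0],[4.1,-3.0,0],[4.1,-3.0,0],[4.1,-3.0,0],[4.1,-3.0,0],[4.1,-3.0,0],[4.1,-3.0,0],[4.1,-3.0,0],[4.1,-3.0,0],[4.1,-3.0,0]], roll=[0,0,0,0,0,0,0,0,0,0,0,0], fingers=0)

```text
time: 1.6
tool_pos: [535.6, -44.6, 231.2]
ee_rot: [[0.947, 0.32, -0.0], [0.32, -0.947, 0.0], [-0.0, -0.0, -1.0]]
contact_force: [0.7, -0.3, 0.7]
width: -0.001
```

```bash
python3 - <<'E'
from h import *
T=np.load("pics/top0.npz");S=np.load("pics/scene0.npz")
P=np.array([[626.0,-6.6],[601.4,17.5],[626.9,-73],[603.7,-97.6]])
# rigid fit of nominal stud circle
A=66*np.array([[np.cos(a),np.sin(a)] for a in np.radians([30,60,-30,-60])])
pc,ac=P.mean(0),A.mean(0);U,_,V=np.linalg.svd((A-ac).T@(P-pc));R=(U@V).T
c=pc-R@ac;print("centre",c,"yaw",np.degrees(np.arctan2(R[1,0],R[0,0])),"res",(P-(A@R.T+c)).round(1),"key",c+R@[0,-118])
# dial black top in both views
f=lambda h,s,v:(v<60)
for d,b in((T,(288,186,336,234)),(S,(234,214,274,246))):
    m,st,M=blob(d,lambda h,s,v:(v<55)&(s<110),b)
    cs=cv2.findContours(M.astype(np.uint8),cv2.RETR_EXTERNAL,cv2.CHAIN_APPROX_NONE)[0]
    hull=cv2.convexHull(max(cs,key=len));e=cv2.fitEllipse(hull);print(m,st[4],e,plane(d,[e[0]],92))
E
```

```text
centre [569.42837173 -40.73121949] yaw 1.0247699063305458 res [[ 0.   0.1]
 [-0.   0.5]
 [-0.3 -0.3]
 [ 0.3 -0.3]] key [ 571.53876106 -158.71234619]
[311.46022727 209.28693182] 1056 ((311.3888854980469, 208.46853637695312), (37.33719253540039, 37.78730010986328), 148.7523651123047) [[568.35106108 -42.53766758  92.        ]]
[252.82311321 224.87971698] 424 ((252.86143493652344, 225.25257873535156), (18.138927459716797, 31.5909423828125), 88.10094451904297) [[573.45770353 -40.41992668  92.        ]]
```

Emit:
step_arm(slide=[[0,0,3],[0,0,4],[0.3,0,4],[0,-0.6,1],[0,-0.6,0],[0,0,0]], roll=[0.163,0.163,0,0,0,0])

```text
time: 2.35
tool_pos: [538.6, -33.8, 113.0]
ee_rot: [[1.0, 0.001, 0.002], [0.001, -1.0, -0.0], [0.002, 0.0, -1.0]]
contact_force: [-0.4, 0.6, 1.0]
width: 0.0
```

```bash
python3 - <<'E'
from rig import *
import cv2
s=state();print(s["tool_pos"],s["contact_force"],s["time"])
d=get_image("scene");cv2.imwrite("pics/s1.png",cv2.resize(d["pixels"][160:270,180:340,::-1],None,fx=5,fy=5,interpolation=cv2.INTER_CUBIC))
E
```

```text
[538.59227373 -33.8038466  113.00508466] [-0.42482031  0.58942654  0.97653192] 2.35
```

View pics/s1.png

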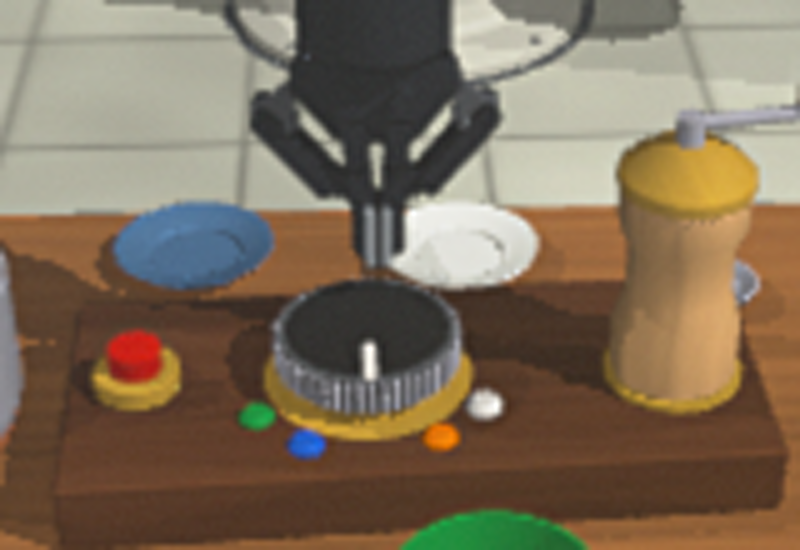

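The zoomed scene view shows the shut fingertip at about (378,260) over the rear of the dial. The pointer faces forward and everything is clear. Now I lower gently.

Emit:
step_arm(slide=[[0,0,1.0],[0,0,0.7],[0,0,0.4],[0,0,0.3],[0,0,0]], roll=[0,0,0,0,0])

```text
time: 3.02
tool_pos: [537.6, -34.2, 87.3]
ee_rot: [[1.0, -0.0, -0.001], [-0.0, -1.0, 0.0], [-0.001, -0.0, -1.0]]
contact_force: [-6.4, 0.9, 8.9]
width: 0.002
```

Emit:
step_arm(slide=[[-0.04,0.224,0],[-0.04,0.224,0],[-0.04,0.224,0],[-0.04,0.224,0],[-0.04,0.224,0],[-0.04,0.224,0],[-0.04,0.224,0],[-0.04,0.224,0],[0,0,0]], roll=[-0.07,-0.07,-0.07,-0.07,-0.07,-0.07,-0.07,-0.07,0])

```text
time: 4.15
tool_pos: [539.3, -52.3, 87.7]
ee_rot: [[0.847, 0.532, 0.001], [0.532, -0.847, -0.0], [0.0, 0.0, -1.0]]
contact_force: [-3.1, 0.2, 7.2]
width: 0.002
```

```bash
python3 - <<'E'
from rig import *
import cv2
s=state();print(s["tool_pos"],s["contact_force"],s["time"])
d=get_image("scene");cv2.imwrite("pics/s2.png",cv2.resize(d["pixels"][160:270,180:340,::-1],None,fx=5,fy=5,interpolation=cv2.INTER_CUBIC))
E
```

```text
[539.32067365 -52.32407692  87.72691639] [-3.10800497  0.20603218  7.16659957] 4.15
```

View pics/s2.png

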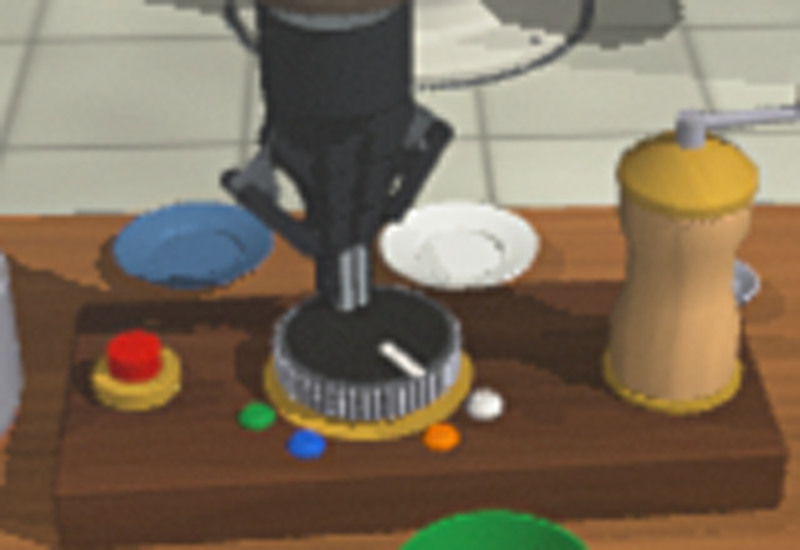

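The zoomed view shows the pointer running from (385,345) to (422,375), turned well towards orange. I measure its angle before lifting.

```bash
cat > ang.py <<'E'
from rig import *
from h import *
import sys
d=get_image(sys.argv[1]);z=float(sys.argv[2])
box=(234,212,274,246) if sys.argv[1]=="scene" else (288,186,336,234)
m,st,M=blob(d,lambda h,s,v:(s<60)&(v>150),box)
p=plane(d,[m],z)[0];ys,xs=np.nonzero(M);q=plane(d,np.c_[xs,ys],z)[:,:2]
w,V=np.linalg.eigh(np.cov(q.T));a=V[:,1]
if a@(p[:2]-[569.4,-41])<0:a=-a
v=p[:2]-[569.4,-41]
print("area",st[4],"cen",p.round(1),"r",np.hypot(*v).round(1),"ang station deg",np.degrees(np.arctan2(v[1],v[0])).round(1)-1,"axis",np.degrees(np.arctan2(a[1],a[0])).round(1)-1)
E
python3 ang.py scene 88; python3 - <<'E'
import sys;sys.path.insert(0,'.')
from h import *
S=np.load("pics/scene0.npz")
m,st,M=blob(S,lambda h,s,v:(s<60)&(v>150),(234,212,274,246));print("start, expect 0:",st,plane(S,[m],92))
E
```

```text
area 72 cen [517.3  -2.9  88. ] r 64.6 ang station deg 142.8 axis 68.8
start, expect 0: [257 212  17   6  71] [[523.0426872  -3.3492287  92.       ]]
```

```bash
sed -i 's/(234,212,274,246)/(244,224,271,242)/; s/(v>150),box/(v>135),box/' ang.py
python3 ang.py scene 88; python3 - <<'E'
import sys;sys.path.insert(0,'.')
from h import *
S=np.load("pics/scene0.npz")
m,st,M=blob(S,lambda h,s,v:(s<60)&(v>135),(244,224,271,242));p=plane(S,[m],92)[0];print("start, expect 0:",st,p,np.degrees(np.arctan2(p[1]+41,p[0]-569.4))-1)
E
```

```text
area 28 cen [602.1 -20.9  88. ] r 38.4 ang station deg 30.7 axis 22.2
start, expect 0: [253 229   3   7  16] [603.20321255 -38.89348416  92.        ] 2.565891695639746
```

The angle is about 28–31°, which is at the orange detent. I lift straight off.

Emit:
step_arm(slide=[[0,0,-0.5],[0,0,-1.5],[0,0,-3],[0,0,-1],[0,0,0],[0,0,0]], roll=[0,0,0,0,0,0])

```text
time: 5.05
tool_pos: [538.7, -52.0, 146.4]
ee_rot: [[0.847, 0.531, -0.001], [0.531, -0.847, 0.0], [-0.001, -0.001, -1.0]]
contact_force: [-0.3, -0.6, -0.6]
width: 0.001
```

```bash
python3 ang.py scene 92;python3 ang.py top 92; python3 - <<'E'
from rig import *
import cv2
s=state();print(s["tool_pos"],s["contact_force"],s["time"])
d=get_image("scene");cv2.imwrite("pics/s3.png",cv2.resize(d["pixels"][160:270,180:340,::-1],None,fx=5,fy=5,interpolation=cv2.INTER_CUBIC))
E
```

```text
area 21 cen [597.7 -24.   92. ] r 33.0 ang station deg 30.0 axis 30.4
area 629 cen [587.2 -69.1  92. ] r 33.3 ang station deg -58.6 axis -132.9
[538.77809062 -52.05393424 146.39356592] [ 0.51520832  0.16051126 -0.67412169] 5.15
```

View pics/s3.png

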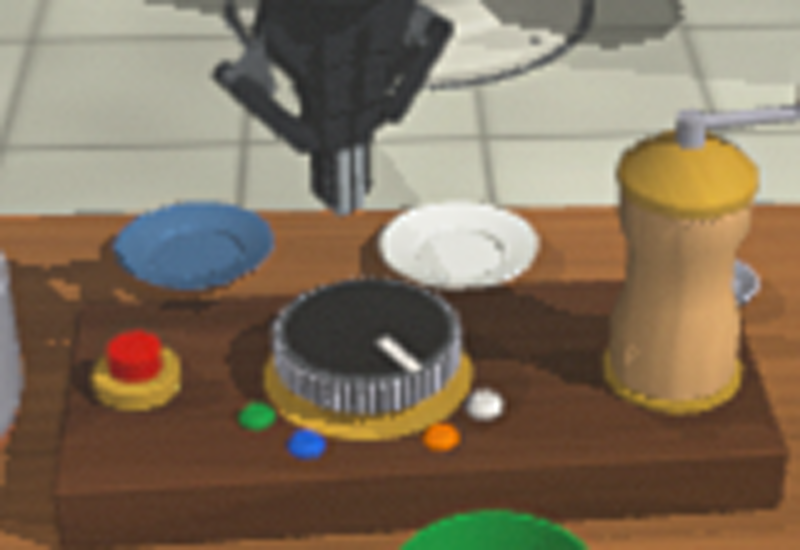

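The zoomed view shows the pointer from (380,340) to (420,368), in line with orange, with the finger clear. The scene view gives 30.0°; the top-view number is invalid because the arm is in the way. Next is the key. I roll the jaw axis away from the pot.

Emit:
step_arm(slide=[[-0.96,3.6,0],[-0.96,3.6,0],[-0.96,3.6,0],[0,0,0],[0,0,0],[0,0,0],[0,0,0],[0,0,0],[0,0,0],[0,0,2],[0,0,1],[0,0,0]], roll=[0,0,0,-0.17,-0.17,-0.17,-0.17,-0.17,-0.16,0,0,0])

```text
time: 6.7
tool_pos: [571.7, -158.7, 116.4]
ee_rot: [[0.001, 1.0, -0.002], [1.0, -0.001, 0.001], [0.001, -0.002, -1.0]]
contact_force: [0.6, -0.0, 0.8]
width: -0.001
```

```bash
python3 - <<'E'
from rig import *
import cv2
s=state();print(s["tool_pos"],s["contact_force"],s["time"])
d=get_image("scene");cv2.imwrite("pics/s4.png",cv2.resize(d["pixels"][160:270,120:280,::-1],None,fx=5,fy=5,interpolation=cv2.INTER_CUBIC))
E
```

```text
[ 571.65150437 -158.7494315   116.44203253] [ 0.61374443 -0.00361905  0.78993378] 6.7
```

View pics/s4.png

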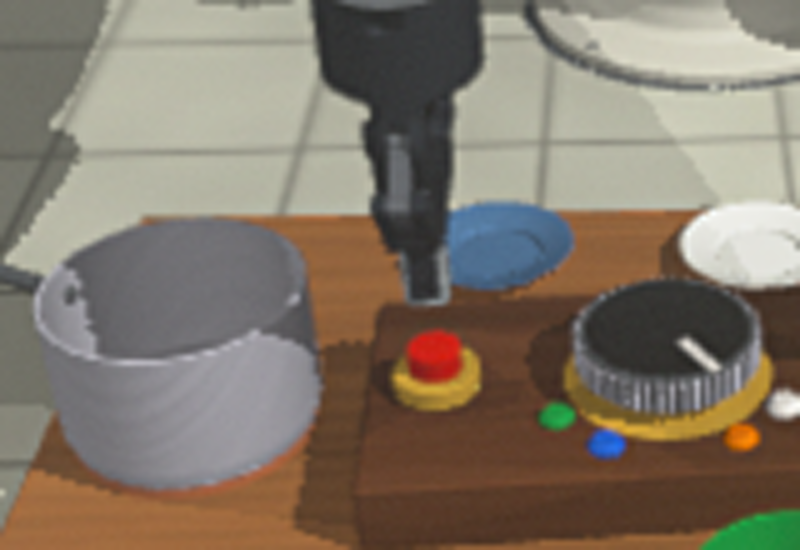

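The tip at (427,300) stands above the key at (434,350) and clear of the pot. I lower in small steps.

Emit:
step_arm(slide=[[0,0,1.5],[0,0,0.8],[0,0,0.4],[0,0,0]], roll=[0,0,0,0])

```text
time: 7.25
tool_pos: [572.0, -158.9, 90.1]
ee_rot: [[0.001, 1.0, -0.0], [1.0, -0.001, 0.0], [0.0, -0.0, -1.0]]
contact_force: [-0.2, -0.4, 0.8]
width: -0.003
```

Emit:
step_arm(slide=[[0,0,0.3],[0,0,0.2],[0,0,0]], roll=[0,0,0])

```text
time: 7.62
tool_pos: [572.3, -159.0, 85.5]
ee_rot: [[0.001, 1.0, 0.001], [1.0, -0.001, -0.0], [-0.0, 0.001, -1.0]]
contact_force: [1.2, 0.2, 3.7]
width: -0.002
```

Emit:
step_arm(slide=[[0,0,0.2],[0,0,0.2],[0,0,0]], roll=[0,0,0])

```text
time: 8.0
tool_pos: [572.3, -159.0, 81.4]
ee_rot: [[0.001, 1.0, 0.0], [1.0, -0.001, -0.0], [-0.0, 0.0, -1.0]]
contact_force: [4.0, -0.7, 5.2]
width: -0.0
```

Emit:
step_arm(slide=[[0,0,0.1],[0,0,0.1],[0,0,0]], roll=[0,0,0])

```text
time: 8.38
tool_pos: [572.2, -159.0, 79.4]
ee_rot: [[0.001, 1.0, 0.0], [1.0, -0.001, -0.0], [-0.0, 0.0, -1.0]]
contact_force: [3.9, -0.6, 4.7]
width: -0.003
```

Emit:
step_arm(slide=[[0,0,0.1],[0,0,0]], roll=[0,0])

```text
time: 8.62
tool_pos: [572.3, -159.0, 78.4]
ee_rot: [[0.001, 1.0, 0.0], [1.0, -0.001, -0.0], [-0.0, 0.0, -1.0]]
contact_force: [3.6, -1.2, 5.9]
width: 0.0
```

Emit:
step_arm(slide=[[0,0,0.1],[0,0,0]], roll=[0,0])

```text
time: 8.88
tool_pos: [572.3, -159.0, 78.0]
ee_rot: [[0.001, 1.0, 0.001], [1.0, -0.001, -0.0], [-0.0, 0.001, -1.0]]
contact_force: [-0.0, -0.1, 11.1]
width: 0.002
```

```bash
python3 - <<'E'
from rig import *
import cv2
d=get_image("scene");cv2.imwrite("pics/s5.png",cv2.resize(d["pixels"][160:270,120:280,::-1],None,fx=5,fy=5,interpolation=cv2.INTER_CUBIC))
E
```

```text
(no output)
```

View pics/s5.png

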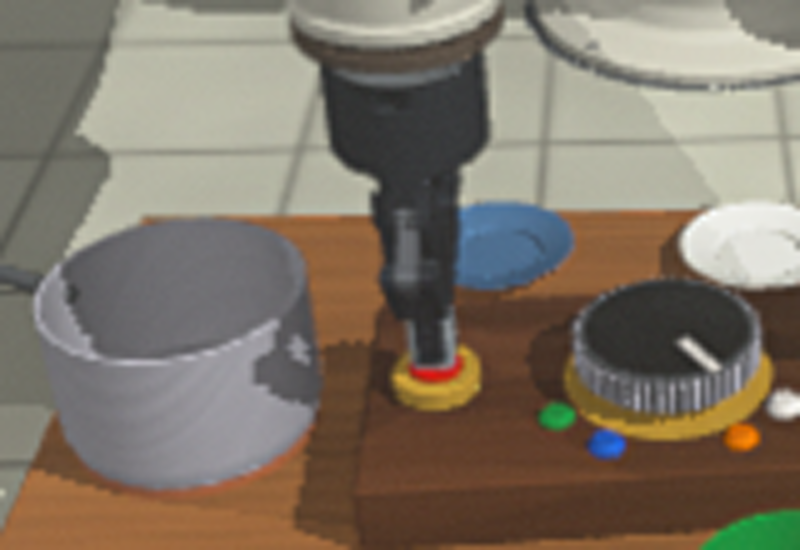

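The force jumped to 11 N at z = 78, so the key is on its stop. The picture shows it nearly flush with its brass housing at (437,370). I lift off.

Emit:
step_arm(slide=[[0,0,-0.5],[0,0,-1],[0,0,-3],[0,0,-4],[0,0,-3],[0,0,0],[0,0,0],[0,0,0]], roll=[0,0,0,0,0,0,0,0])

```text
time: 9.93
tool_pos: [571.6, -158.7, 191.1]
ee_rot: [[0.001, 1.0, -0.002], [1.0, -0.001, 0.001], [0.001, -0.002, -1.0]]
contact_force: [0.2, -0.0, -0.3]
width: -0.003
```

```bash
python3 ang.py scene 92; python3 - <<'E'
from rig import *
import cv2
s=state();print(s["tool_pos"],s["contact_force"],s["time"])
d=get_image("scene");cv2.imwrite("pics/s6.png",cv2.resize(d["pixels"][160:270,120:280,::-1],None,fx=5,fy=5,interpolation=cv2.INTER_CUBIC))
E
```

```text
area 19 cen [596.6 -24.7  92. ] r 31.7 ang station deg 29.9 axis 30.6
[ 571.6852245  -158.77772775  191.25038993] [-0.62507288 -0.20407603  0.09162137] 9.975
```

View pics/s6.png

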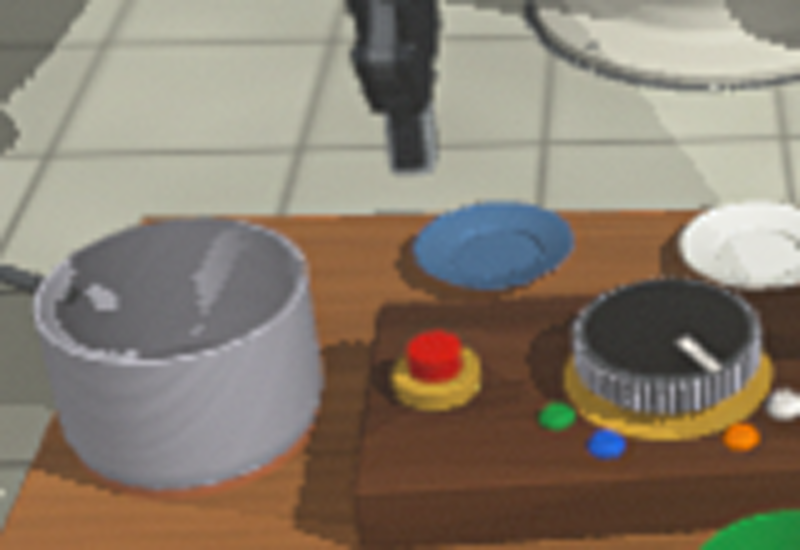

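The key is back up at (434,355), as it was at the start. The pointer is at 29.9° and the arm is clear, so I hand in.

```bash
python3 -c "
from rig import *
print(sign_off())"
```

```text
the job is handed in; nothing more can be done
None
```

The dial is clicked in at the orange stud, and the red lock key was pressed to its stop and sprang back. I handed the job in at about 10 s. No verdict is reported, so the checks below are my own.

- **Dial:** I turned it one click counter-clockwise with the shut fingertip pressing at about 7–9 N, then lifted off. The scene camera then put the pointer at 30.0°, and 29.9° at the end; orange is at 30°.
- **Key:** I pressed until the force jumped to 11 N on the stop, then lifted clear. In the last picture it stands at its starting height.
- **End state:** The fingertip was at z = 191 mm with no contact force. The pot, saucers and studs were in place in the last picture. The crank, jar, strainer and spoon were not checked again at the end, though the arm never went near them.
- **Readings that disagreed:**
    - The top camera's pointer reading after the turn was useless because the arm blocked the view.
    - The two views placed the dial's centre about 5 mm apart in x. I used the stud-circle fit, which had residuals up to 0.5 mm.
    - Two-view heights of the studs and key came out 5–9 mm low. I relied on depth readings and felt contact instead.

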